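# Put the inlaid block in the drying box and latch its gate

## Task

Put the dark wooden block with the pale inlaid disc, right way up, on the middle of the cork pad inside the drying box and let go of it. Then push the blue gate shut until its sprung tongue snaps in behind the strike pin and the gate stays shut by itself; push gently, feeling for the snap, without slamming or forcing the gate, and leave the other things where they are.

Things in the scene. Friction and masses are not known exactly. Their poses are not given: they have to be found in the camera images.
- block: The block to put away: dark walnut, 60 x 26 x 36 mm (its x, y, z), about 60 g, a pale inlaid disc 21 mm across on its top. Origin: centre of its underside; z up; x along its 60 mm length. Starts flat on the table.
- spare: Bystander: a pale plain block of the same size, without a disc, on the table. Origin: centre of its underside. Leave alone.
- done1: Bystander: finished medium-brown block of the same size (60 x 26 x 36 mm) lying in the back of the drying box, its length along the back wall. Origin: centre of its underside. Leave alone.
- done2: Bystander: the second finished block in the back of the drying box, as done1. Leave alone.
- mug: Bystander: black mug, 84 mm across, 105 mm tall. Origin: centre of its underside.
- glue: Bystander: white glue bottle with yellow cap, 44 mm across, 110 mm tall. Origin: centre of its underside.
- dish: Bystander: low round glass dish, 96 mm across, 14 mm tall, with three brown discs in it. Origin: centre of its underside.
- dryer: The drying box, fixed: plywood, open at the top and front, outside 180 mm deep (x) by 230 mm wide (y), walls 12 mm thick, 90 mm tall, floor 8 mm thick. Origin: centre of its underside. Its x points from the open front to the back wall (roughly away from the robot), y to the gate's hinge side, z up. Inside lie a cork pad and two finished blocks.
- pad_centre (a point): Centre of the top of the cork pad on the floor of the drying box, 11 mm above the table; axes as the box's. The pad is 80 mm (x) by 120 mm (y). The finished blocks begin 70 mm or more further back than this point.
- gate (a joint): Angle of the blue gate, rad, about its upright hinge: 0 = parallel to the box front, growing as it swings out towards the robot (to 1.5). A weak spring (1 to 2 N at the push plate) swings it open to about 0.75 unless it is latched; standing between 0.75 and 1.4 it stays put. Latched it stays between -0.08 and 0.1, according to the keeper. Over 2 rad/s is slamming.
- gate_hinge (a point): On the hinge axis at half the gate's height (47 mm above the table), mid-thickness. Its axes turn with the gate: -y along the gate from hinge to free edge, x from its front face to its back face (the way to push it shut), z up. At gate = 0 they are the box's axes. Opening turns the gate clockwise seen from above.
- gate_push (a point): Middle of the steel push plate (36 x 50 mm) on the gate's flat front face: 165 mm from the hinge axis along the gate, 9 mm in front of it, 47 mm above the table; axes as gate_hinge. The gate is 195 mm wide, 18 mm thick and reaches from 9 to 86 mm above the table.
- pin_usual (a point): Usual place of the upright steel strike pin (6 mm thick), at its top, 88 mm above the table, at the front corner of the box away from the hinge; axes as the box's. This point is fixed to the box, but the pin's keeper, which also carries the black rubber stop behind the gate, is adjustable for a wider or narrower air gap: each time both sit up to 13 mm further forward or back. That is not measured.
- tongue (a point): Root of the brass tongue at the gate's free edge, 70 mm above the table; it sticks 10 mm out, sprung, flat in front, sloped behind. Near shut it rides over the pin: over some 10 mm the push at the push plate rises to 7 to 12 N, then falls as the tongue snaps out behind the pin; within 2 mm more the gate meets the rubber stop and the push climbs steeply. Over 18 N is forcing it.

How it is judged:
By the outcome, as a careful person would: the job done as asked, in the order asked, and still so for the second after the job is handed in, with the robot touching nothing.
It also fails if it takes over 72 s, if anything falls off the work surface, if the arm or the gripper's body presses on something with over 40 N, if the wrist force passes 120 N, or if a joint passes its speed limit or range.

## Robot

A 6-joint arm with a two-finger parallel gripper is mounted at the origin on the work surface. World frame = base frame: x ahead of the robot, y to its left, z up, the work surface at z = 0. Lengths are in m, angles in rad, forces in N, time in s.
With the tool pointing down it reaches from about 0.35 to 0.875 m from the base axis. Payload 4.2 kg.
Tool frame: the origin (TCP) lies at the very end of the fingers, on their centre line; the grasp point (between the pads) lies 19 mm behind it (hold_point_z is the distance from the TCP to the grasp point, in m); z points along the fingers, y is the line along which they close (so a half turn about z gives the same grasp; the last joint's range is limited). The gripper opens to 87 mm and grips with 3 to 60 N. Pads are 19 mm wide; open, the fingers measure 117 mm over their backs; the gripper's body (75 mm by 190 mm) begins 51 mm behind the grasp point.
Start: joints at [0.259, 0.385, 0.008, 0, -1.194, -0.259], TCP at [0.625, 0, 0.223] pointing down, gripper open.
Joint ranges: [-3.14, 3.14], [-1.21, 2.06], [-1.07, 1.41], [-3.16, 2.05], [-2.99, -0.16], [-3.1, 3.1]. Speed limits (rad/s): [2.79, 2.79, 3.14, 3.14, 3.14, 3.14].

## Interface

Orientations are given as a unit quaternion [w, x, y, z].
In Python, from cell import observe, camera, job_done, hold_point_z gives the robot as it stands.
- The arm moves only by the tool send_rows, never from a script. Its argument "rows" is a list that holds one entry, the list of rows, each a list of 7 numbers: the turn, a rotation vector about the tool's x, y, z in degrees, then the shift along the tool's x, y, z in m, then the opening, from -1 (shut) to 1 (fully open), so that 0 is half open. A call has 1 to 5 rows; each row shifts and turns the commanded pose from where the row before left it, along the tool's axes as they then stand; what a row does not reach is not made up. A row lasts 1/10 s, in which the tool goes at most 50 mm and 8.59 degrees, less where a joint would pass 70% of its speed; a pose out of reach is approached as far as the arm can. A call is refused whole if a number of a shift passes 0.05 or a number of a turn 8.59, either way. A call with a gripper value outside its range is refused whole. The fingers move at their own pace and stop on an object; the grip force is fixed at half the most. Time passes only in rows, so rows that do not move let the fingers close. It gives the time, the measured TCP pose, the force, the opening and the grip force at its end, in the units of the state.
- observe(): the state, without advancing time (a new reading comes with each control period).
- camera(name): name is "scene" or "side" or "wrist"; returns a dict with "pixels" (420x560x3 uint8, blue, green, red), "fx", "fy", "cx", "cy" (pixels), "k1" (the pictures are not rectified: a ray, as slopes to the right and down, at radius r is drawn at 1 + k1 r^2 times it, then the intrinsics apply), "pose" (4x4, takes a point from camera to world coordinates); the wrist camera has in their place "T_tool_cam" (4x4, takes a point from camera to tool coordinates, whose origin is the TCP and whose axes are the flange's). Camera axes: x right, y up, looking along -z (the intrinsics and any distortion apply to the point x, -y, -z); pixel columns grow to the right and rows downward; lengths in m; the calibration is good to about 2 mm. A picture is of the moment at which its call begins: read the wrist's pose just before it. There is no depth.
- job_done(): hands the job in; it is judged then, once.
The state is a dict: "clock": time; "qpos": joint angles; "qd": joint speeds; "effort": joint torques, N m; "tool_pos": TCP position; "tcp_rot": TCP orientation; "wrist_force": force on the tool from outside, world axes, zero at the start; "ft_torque": the same for the moment, N m; "finger_gap": opening from 0.0 (shut) to 1.0 (fully open); "gripper_force": force on a finger pad.
Only numpy, scipy, OpenCV 4.12 (cv2) and the standard library are available. Lean on these libraries where they do the work, as an engineer would, in place of code of your own. Each camera call takes 0.05 s, during which the arm holds its last target. There are 200 camera calls.

## Working session

There is one attempt and no reset: what is moved stays moved. The work goes in short steps, Python scripts to look and compute and a tool call to move; the robot and the scene stay as the last step left them, time stands still between calls to the robot, and variables do not carry over. Pictures are saved under pics/ and viewed, at most 11 in all, crops included, and the job is handed in when it is done.

Besides the shell and the picture viewer there is one more tool, called after ">>>" in YAML: its name, and indented under it one key for each argument. send_rows: Moves the arm, as the interface text tells. Its arguments: {"type":"object","properties":{"rows":{"type":"array"}},"required":["rows"]}

```bash
mkdir -p pics; ls; cat > h.py <<'E'
import numpy as np, cv2
from cell import observe, camera, job_done, hold_point_z
from scipy.spatial.transform import Rotation as R
def tool():
    s=observe(); q=s["tcp_rot"]; T=np.eye(4); T[:3,:3]=R.from_quat([q[1],q[2],q[3],q[0]]).as_matrix(); T[:3,3]=s["tool_pos"]; return T
def shot(name,f=None):
    T=tool() if name=="wrist" else None
    c=dict(camera(name)); c["P"]=np.array(c["pose"]) if T is None else T@np.array(c["T_tool_cam"])
    if f: cv2.imwrite("pics/"+f,c["pixels"])
    return c
def ray(c,uv):
    K=np.array([[c["fx"],0,c["cx"]],[0,c["fy"],c["cy"]],[0,0,1.]])
    p=cv2.undistortPoints(np.array([[uv]],float),K,np.array([c["k1"],0,0,0.]))[0,0]
    return c["P"][:3,3], c["P"][:3,:3]@np.array([p[0],-p[1],-1])
def onz(c,uv,z):
    o,d=ray(c,uv); return o+d*(z-o[2])/d[2]
def proj(c,X):
    p=np.linalg.inv(c["P"])@np.append(X,1); a,b=p[0]/-p[2],-p[1]/-p[2]; k=1+c["k1"]*(a*a+b*b)
    return np.array([c["fx"]*a*k+c["cx"],c["fy"]*b*k+c["cy"]])
E
python3 - <<'E'
from h import *
s=observe(); print(s, hold_point_z() if callable(hold_point_z) else hold_point_z)
ims=[]
for n in("scene","side","wrist"):
    c=shot(n,n+"0.png"); print(n,c["P"].round(3).tolist(),c["fx"],c["k1"])
E
```

```text
pics
{'clock': 0.0, 'qpos': array([ 2.58608585e-01,  3.85562568e-01,  6.64505472e-03, -5.19449061e-04,
       -1.19399753e+00, -2.58607650e-01]), 'qd': array([-0.00084473,  0.00215232, -0.00068514,  0.00204517, -0.00033912,
        0.00119714]), 'effort': array([ 5.69075401e-04, -3.90661991e+01,  1.87403029e+01,  4.22001421e+00,
        1.09914420e-02, -1.81494070e-04]), 'tool_pos': array([6.24403177e-01, 3.12388407e-05, 2.21460464e-01]), 'tcp_rot': array([-0.00079437, -0.70703894,  0.70717379,  0.00074128]), 'wrist_force': array([ 0.42935905, -0.00435696,  0.08930333]), 'ft_torque': array([-0.01103538,  0.00696862, -0.04151538]), 'gripper_force': 0.0, 'finger_gap': 0.9971013287529097} 0.0187
scene [[-0.161, -0.812, 0.56, 1.142], [0.987, -0.136, 0.088, 0.09], [0.005, 0.567, 0.824, 0.948], [0.0, 0.0, 0.0, 1.0]] 439.50534042028505 -0.06248960599202623
side [[-0.898, 0.265, -0.351, 0.166], [-0.44, -0.561, 0.701, 0.741], [-0.011, 0.784, 0.621, 0.771], [0.0, 0.0, 0.0, 1.0]] 406.0712665550407 -0.08094355523265336
wrist [[-1.0, 0.0, 0.002, 0.624], [-0.001, -0.961, -0.276, -0.077], [0.002, -0.276, 0.961, 0.384], [0.0, 0.0, 0.0, 1.0]] 311.96906758299747 0.00450915008447418
```

View pics/scene0.png

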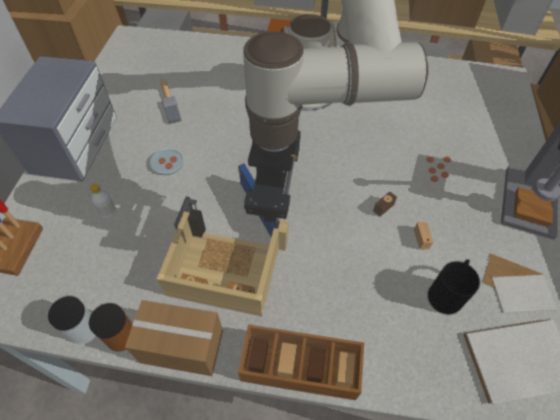

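View pics/side0.png

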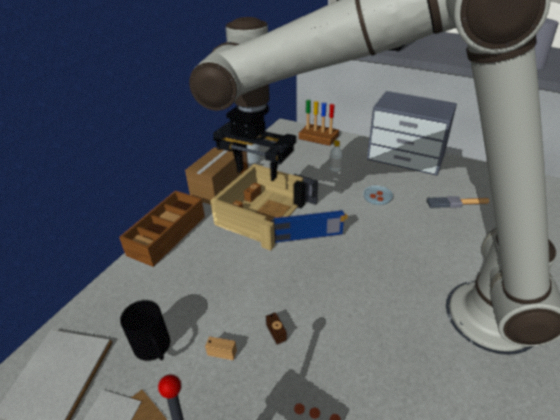

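The scene view shows the block at (386,204), the spare at (424,235), the box at about (225,270) and the gate at (258,200), partly hidden by the gripper. In the side view the block is at (277,327), the box at (258,207) and the gate at (310,226). I'll enlarge these.

```bash
python3 - <<'E'
from h import *
a=cv2.imread("pics/scene0.png"); b=cv2.imread("pics/side0.png")
def crop(im,x,y,w,h,W,H): return cv2.resize(im[y:y+h,x:x+w],(W,H),interpolation=cv2.INTER_CUBIC)
o=np.zeros((600,800,3),np.uint8)
o[:400,:400]=crop(a,150,190,140,140,400,400)   # scale 2.857
o[:400,400:]=crop(b,205,150,150,150,400,400)   # 2.667
o[400:,:200]=crop(a,366,184,40,40,200,200)
o[400:,200:400]=crop(b,257,307,40,40,200,200)
w=cv2.imread("pics/wrist0.png"); o[400:,400:667]=cv2.resize(w,(267,200))
cv2.imwrite("pics/c1.png",o)
E
```

```text
(no output)
```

View pics/c1.png

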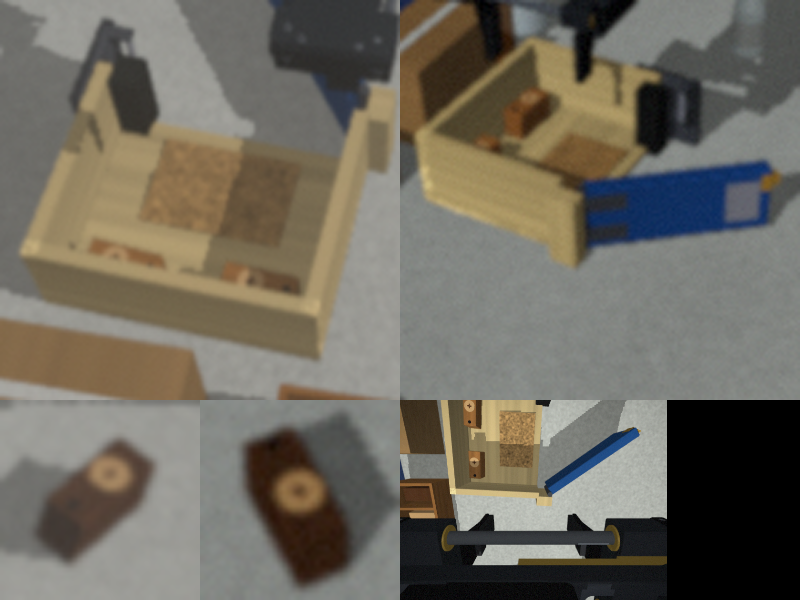

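The wrist view shows the pad, gate and box clearly, with the gate about 40° open. The disc is near scene (387.6,198.6) and side (277,325). Next I'll measure the pad, disc and gate.

```bash
python3 - <<'E'
from h import *
def sc(n): 
    c=shot(n); return c
a=sc("scene"); b=sc("side")
def disc(c,box):
    x0,y0,x1,y1=box; im=c["pixels"][y0:y1,x0:x1].astype(int)
    m=((im[:,:,2]-im[:,:,0]>55)&(im[:,:,2]>130)); v,u=np.nonzero(m); return u.mean()+x0,v.mean()+y0,len(u)
for c,bx in((a,(370,186,404,220)),(b,(262,310,296,342))):
    u,v,n=disc(c,bx); print("disc",u,v,n,onz(c,(u,v),.036).round(4))
w=sc("wrist"); im=w["pixels"]; hsv=cv2.cvtColor(im,cv2.COLOR_BGR2HSV)
bl=cv2.inRange(hsv,(100,120,40),(130,255,255)); cs,_=cv2.findContours(bl,0,2); k=max(cs,key=cv2.contourArea)
r=cv2.boxPoints(cv2.minAreaRect(k)); print("gate px",r.tolist()); print([onz(w,p,.086).round(4).tolist() for p in r])
cv2.imwrite("pics/w1.png",cv2.resize(im[0:300,60:560],(800,480),interpolation=cv2.INTER_CUBIC))
print(w["P"].round(3).tolist())
E
```

```text
disc 387.45714285714286 198.37142857142857 35 [0.4349 0.2672 0.036 ]
disc 276.6 324.8857142857143 35 [0.4352 0.266  0.036 ]
gate px [[300.14569091796875, 170.51197814941406], [485.4461669921875, 44.9056510925293], [504.3045654296875, 72.72648620605469], [319.00408935546875, 198.3328094482422]]
[[0.5985, -0.0273, 0.086], [0.4409, -0.1366, 0.086], [0.4201, -0.1143, 0.086], [0.5792, 0.0004, 0.086]]
[[-1.0, 0.0, 0.002, 0.624], [-0.001, -0.961, -0.276, -0.077], [0.001, -0.276, 0.961, 0.385], [0.0, 0.0, 0.0, 1.0]]
```

View pics/w1.png

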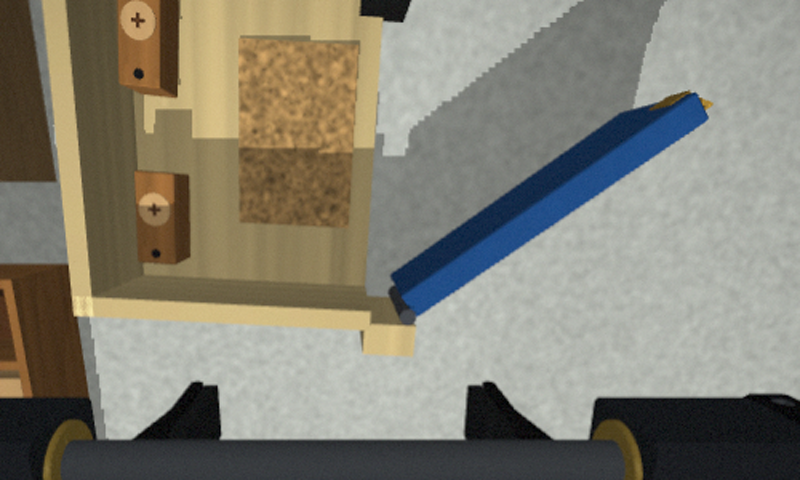

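In the crop (1.6x, offset 60) the pad corners are (239,37), (359,41), (349,226) and (239,223). The gate's top strip runs from the hinge near (403,316) to the free edge near (698,106), and its back face is the darker strip.

```bash
python3 - <<'E'
from h import *
w=shot("wrist")
f=lambda x,y,z: onz(w,(x/1.6+60,y/1.6),z)
P=np.array([f(*p,.011) for p in((239,37),(359,41),(349,226),(239,223))]); print(P.round(4),P.mean(0).round(4))
n=lambda a:np.linalg.norm(a)
print("sides",n(P[0]-P[1]),n(P[1]-P[2]),n(P[2]-P[3]),n(P[3]-P[0]))
for e in(P[2]-P[1],P[3]-P[0]): print("y-dir yaw",np.degrees(np.arctan2(-e[0],e[1])))
# gate top strip corners: hinge-back, free-back, free-front, hinge-front
G=np.array([f(*p,.086) for p in((398,292),(690,95),(707,118),(415,316))]); print(G.round(4))
print("len",n(G[1]-G[0]),"thick",n(G[2]-G[1]))
e=(G[1]+G[2]-G[0]-G[3])[:2]; print("gate -y dir yaw",np.degrees(np.arctan2(e[0],-e[1])))
# back wall outer rim & side wall (hinge) rim z=.09
for p in((73,297),(76,315),(370,328),(372,310),(40,0),(62,0),(88,297)): print(p,f(*p,.09).round(4))
# block mask in scene for angle
for nme,bx in(("scene",(366,182,408,226)),("side",(257,305,297,350))):
    c=shot(nme); x0,y0,x1,y1=bx; g=c["pixels"][y0:y1,x0:x1].astype(int)
    m=((g.sum(2)<210)&(g[:,:,2]>=g[:,:,0]+8)).astype(np.uint8)
    d=(g[:,:,2]-g[:,:,0]>40).astype(np.uint8); m=m|d
    cs,_=cv2.findContours(m,0,2); k=max(cs,key=cv2.contourArea); h=cv2.approxPolyDP(cv2.convexHull(k),1.5,True)[:,0]+[x0,y0]
    print(nme,[(q.tolist(),onz(c,q,.036).round(3)[:2].tolist()) for q in h])
E
```

```text
[[ 0.6925 -0.1726  0.011 ]
 [ 0.6127 -0.1704  0.011 ]
 [ 0.6188 -0.0495  0.011 ]
 [ 0.6995 -0.0516  0.011 ]] [ 0.6559 -0.111   0.011 ]
sides 0.0798597802565807 0.12105540050745124 0.08065807288753639 0.1212610860662495
y-dir yaw -2.8879856609060552
y-dir yaw -3.2630395191211288
[[ 5.899e-01 -1.550e-02  8.600e-02]
 [ 4.338e-01 -1.252e-01  8.600e-02]
 [ 4.221e-01 -1.135e-01  8.600e-02]
 [ 5.789e-01 -4.000e-04  8.600e-02]]
len 0.19081564553009595 thick 0.016486459546378576
gate -y dir yaw -54.56266116560982
(73, 297) [ 0.7858 -0.0131  0.09  ]
(76, 315) [ 0.7856 -0.002   0.09  ]
(370, 328) [0.6068 0.0061 0.09  ]
(372, 310) [ 0.6058 -0.0052  0.09  ]
(40, 0) [ 0.7794 -0.1689  0.09  ]
(62, 0) [ 0.7681 -0.1689  0.09  ]
(88, 297) [ 0.7768 -0.0131  0.09  ]
scene [([394, 197], [0.428, 0.284]), ([393, 202], [0.444, 0.282]), ([380, 214], [0.487, 0.249]), ([374, 211], [0.481, 0.234]), ([376, 204], [0.458, 0.238]), ([386, 195], [0.425, 0.263])]
side [([272, 313], [0.459, 0.242]), ([277, 314], [0.448, 0.239]), ([286, 330], [0.411, 0.269]), ([286, 339], [0.401, 0.29]), ([279, 343], [0.409, 0.305]), ([275, 341], [0.419, 0.304]), ([266, 323], [0.459, 0.272]), ([266, 316], [0.468, 0.255])]
```

Pad centre is (0.656, -0.111), box yaw about -3° and gate angle about 0.9 rad. The block's long axis lies at about -38°. I'll move above the block and turn.

>>> send_rows:
  rows:
    - [[0,0,0,-0.04,0.028,0,1],[0,0,0,-0.04,0.028,0,1],[0,0,0,-0.04,0.028,0,1],[0,0,0,-0.04,0.028,0,1],[0,0,0,-0.04,0.028,0,1]]

```text
clock: 0.95
tool_pos: [0.4837, 0.2013, 0.2228]
tcp_rot: [0.0, -0.707, 0.707, -0.0]
wrist_force: [0.4, 1.3, 0.4]
finger_gap: 0.999
gripper_force: 0.0
```

>>> send_rows:
  rows:
    - [[0,0,0,-0.03,0.02,0,1],[0,0,0,-0.03,0.02,0,1],[0,0,-8,0,0,0,1],[0,0,-8,0,0,0,1],[0,0,-8,0,0,0,1]]

```text
clock: 1.45
tool_pos: [0.4446, 0.2605, 0.2227]
tcp_rot: [-0.0, 0.841, -0.542, 0.0]
wrist_force: [-0.0, -0.8, -1.0]
finger_gap: 0.999
gripper_force: 0.0
```

>>> send_rows:
  rows:
    - [[0,0,-8,0,0,0,1],[0,0,-8,0,0,0,1],[0,0,-8,0,0,0,1],[0,0,-4,0,0,0,1],[0,0,0,0,0,0,1]]

```text
clock: 1.95
tool_pos: [0.445, 0.26, 0.2227]
tcp_rot: [-0.0, 0.945, -0.326, 0.0]
wrist_force: [-0.3, 1.1, -0.3]
finger_gap: 1.0
gripper_force: 0.0
```

```bash
python3 - <<'E'
from h import *
c=shot("wrist","w2.png"); print(tool().round(4)); print(proj(c,np.array([.435,.267,.036])))
E
```

```text
[[ 7.871e-01 -6.168e-01  1.000e-04  4.450e-01]
 [-6.168e-01 -7.871e-01  2.000e-04  2.600e-01]
 [-0.000e+00 -2.000e-04 -1.000e+00  2.227e-01]
 [ 0.000e+00  0.000e+00  0.000e+00  1.000e+00]]
[273.40932286 196.53845822]
```

View pics/w2.png

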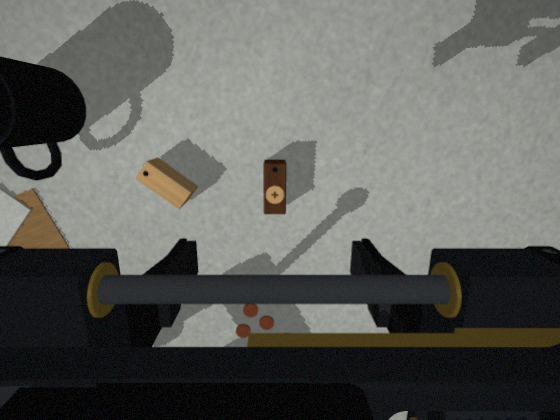

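The block sits square to the gripper: columns 264–286, rows 160–213, disc at (275,195), hole at (275,170). Now for its precise pose.

```bash
python3 - <<'E'
from h import *
c=shot("wrist"); T=tool(); im=c["pixels"]; x0,y0=245,140; g=im[y0:232,x0:310].astype(int)
m=((g[:,:,2]-g[:,:,0]>18)).astype(np.uint8)
cs,_=cv2.findContours(m,0,2); k=max(cs,key=cv2.contourArea); print(cv2.minAreaRect(k)); h=cv2.approxPolyDP(cv2.convexHull(k),2,True)[:,0]+[x0,y0]; print(h.tolist())
Ti=np.linalg.inv(T)
for q in h:
    p=onz(c,q,.036); print(q,p.round(4),(Ti@np.append(p,1)).round(4)[:2])
print("disc",onz(c,(275,195),.036))
for r in range(156,220,4): print(r,im[r,262:290,2].tolist())
E
```

```text
((29.0, 47.0), (54.0, 22.0), 90.0)
[[284, 160], [285, 212], [264, 213], [263, 164], [265, 160]]
[284 160] [0.4608 0.2318 0.036 ] [0.0299 0.0125]
[285 212] [0.412  0.2678 0.036 ] [-0.0308  0.0142]
[264 213] [0.4261 0.2879 0.036 ] [-0.032  -0.0103]
[263 164] [0.4718 0.253  0.036 ] [ 0.0254 -0.011 ]
[265 160] [0.4739 0.2485 0.036 ] [ 0.0299 -0.0088]
disc [0.43531378 0.26444662 0.036     ]
156 [155, 160, 156, 155, 157, 155, 155, 155, 138, 129, 113, 107, 105, 103, 104, 101, 105, 105, 107, 108, 105, 108, 111, 107, 110, 110, 108, 106]
160 [151, 154, 105, 50, 38, 36, 40, 41, 36, 38, 35, 42, 38, 39, 37, 40, 40, 41, 43, 37, 37, 41, 44, 78, 101, 107, 107, 107]
164 [151, 113, 75, 65, 65, 65, 69, 66, 60, 62, 62, 63, 63, 60, 65, 63, 65, 61, 66, 68, 67, 68, 71, 59, 82, 104, 105, 109]
168 [157, 118, 81, 74, 71, 70, 73, 72, 68, 71, 56, 28, 19, 21, 23, 55, 71, 71, 76, 78, 70, 78, 74, 64, 81, 103, 108, 109]
172 [156, 113, 79, 75, 75, 71, 65, 65, 66, 68, 68, 62, 54, 55, 61, 65, 69, 70, 71, 74, 72, 78, 79, 64, 80, 101, 107, 105]
176 [170, 122, 82, 75, 73, 69, 67, 67, 65, 69, 72, 69, 70, 71, 69, 67, 72, 7
[... 656 characters left out ...]
 179, 174, 172, 136, 89, 66, 104, 111, 105, 106]
200 [153, 123, 86, 74, 67, 106, 153, 175, 178, 181, 175, 177, 176, 179, 177, 180, 180, 182, 178, 154, 102, 68, 71, 60, 97, 106, 109, 102]
204 [156, 127, 88, 70, 67, 62, 67, 70, 72, 72, 74, 86, 90, 86, 80, 70, 70, 72, 74, 74, 71, 66, 69, 66, 122, 139, 136, 151]
208 [154, 126, 89, 69, 66, 65, 68, 66, 65, 73, 75, 72, 72, 73, 74, 74, 74, 73, 75, 74, 73, 72, 68, 70, 142, 162, 158, 160]
212 [161, 122, 86, 71, 66, 67, 66, 68, 67, 72, 71, 71, 78, 75, 74, 72, 71, 70, 75, 75, 72, 67, 68, 82, 145, 158, 156, 152]
216 [167, 161, 162, 158, 157, 154, 155, 155, 153, 157, 154, 156, 158, 157, 150, 152, 150, 149, 155, 156, 158, 156, 161, 160, 162, 159, 158, 150]
```

>>> send_rows:
  rows:
    - [[0,0,0,-0.002,0.0015,0.045,1],[0,0,0,0,0,0.045,1],[0,0,0,0,0,0.045,1],[0,0,0,0,0,0.045,1],[0,0,0,0,0,0.02,1]]

```text
clock: 2.55
tool_pos: [0.4406, 0.2581, 0.0189]
tcp_rot: [0.003, 0.945, -0.327, -0.002]
wrist_force: [-0.2, -0.4, -0.2]
finger_gap: 1.001
gripper_force: 0.0
```

>>> send_rows:
  rows:
    - [[0,0,0,0,0,0.0125,1],[0,0,0,0,0,0,1],[0,0,0,0,0,0,-1],[0,0,0,0,0,0,-1],[0,0,0,0,0,0,-1]]

```text
clock: 3.05
tool_pos: [0.443, 0.2606, 0.0111]
tcp_rot: [-0.001, 0.945, -0.326, 0.0]
wrist_force: [-0.6, -0.4, -0.2]
finger_gap: 0.813
gripper_force: 0.0
```

>>> send_rows:
  rows:
    - [[0,0,0,0,0,0,-1],[0,0,0,0,0,0,-1],[0,0,0,0,0,0,-1],[0,0,0,0,0,0,-1],[0,0,0,0,0,0,-1]]

```text
clock: 3.55
tool_pos: [0.4425, 0.2601, 0.0101]
tcp_rot: [-0.0, 0.946, -0.326, -0.0]
wrist_force: [0.8, 0.0, 1.0]
finger_gap: 0.354
gripper_force: 0.0
```

>>> send_rows:
  rows:
    - [[0,0,0,0,0,0,-1],[0,0,0,0,0,0,-1],[0,0,0,0,0,0,-1],[0,0,0,0,0,-0.01,-1],[0,0,0,0,0,-0.03,-1]]

```text
clock: 4.05
tool_pos: [0.4407, 0.2583, 0.0484]
tcp_rot: [0.003, 0.945, -0.326, -0.002]
wrist_force: [1.1, -0.4, -0.4]
finger_gap: 0.295
gripper_force: 30.0
```

>>> send_rows:
  rows:
    - [[0,0,5,0,0,-0.04,-1],[0,0,8,0,0,-0.04,-1],[0,0,8,0,0,-0.04,-1],[0,0,8,0,0,-0.03,-1],[0,0,8,0,0,0,-1]]

```text
clock: 4.55
tool_pos: [0.4445, 0.2617, 0.206]
tcp_rot: [-0.006, 0.792, -0.611, 0.001]
wrist_force: [-0.1, 0.8, -0.9]
finger_gap: 0.298
gripper_force: 30.0
```

>>> send_rows:
  rows:
    - [[0,0,8,0,0,0,-1],[0,0,8,0,0,0,-1],[0,0,2,0,0,0,-1],[0,0,0,0,0,0,-1],[0,0,0,0,0,0,-1]]

```text
clock: 5.05
tool_pos: [0.4423, 0.2599, 0.2004]
tcp_rot: [0.0, -0.689, 0.725, 0.0]
wrist_force: [0.4, 0.1, -1.7]
finger_gap: 0.296
gripper_force: 30.0
```

```bash
python3 - <<'E'
from h import *
T=tool(); print(T.round(4)); print((np.linalg.inv(T)@np.array([.656,-.111,.021,1])).round(4)); s=observe(); print(s["finger_gap"],s["gripper_force"],s["wrist_force"])
E
```

```text
[[-5.150e-02 -9.987e-01  1.000e-04  4.423e-01]
 [-9.987e-01  5.150e-02  2.000e-04  2.599e-01]
 [-2.000e-04 -0.000e+00 -1.000e+00  2.004e-01]
 [ 0.000e+00  0.000e+00  0.000e+00  1.000e+00]]
[ 0.3595 -0.2325  0.1793  1.    ]
0.2958618312176443 29.999923068098724 [ 0.38597513  0.14719514 -1.68439245]
```

>>> send_rows:
  rows:
    - [[0,0,0,0.036,-0.0232,0,-1],[0,0,0,0.036,-0.0232,0,-1],[0,0,0,0.036,-0.0232,0,-1],[0,0,0,0.036,-0.0232,0,-1],[0,0,0,0.036,-0.0232,0,-1]]

```text
clock: 5.55
tool_pos: [0.5495, 0.0727, 0.2003]
tcp_rot: [0.0, -0.689, 0.725, -0.0]
wrist_force: [1.2, 0.3, -1.5]
finger_gap: 0.296
gripper_force: 30.0
```

>>> send_rows:
  rows:
    - [[0,0,0,0.036,-0.0232,0,-1],[0,0,0,0.036,-0.0232,0,-1],[0,0,0,0.036,-0.0232,0,-1],[0,0,0,0.036,-0.0232,0,-1],[0,0,0,0.0355,-0.0237,0,-1]]

```text
clock: 6.05
tool_pos: [0.6564, -0.1128, 0.2001]
tcp_rot: [-0.0, -0.689, 0.725, 0.0]
wrist_force: [1.2, 0.4, -0.1]
finger_gap: 0.297
gripper_force: 30.0
```

>>> send_rows:
  rows:
    - [[0,0,0,0,0,0,-1],[0,0,0,0,0,0.03,-1],[0,0,0,0,0,0.04,-1],[0,0,0,0,0,0.04,-1],[0,0,0,0,0,0,-1]]

```text
clock: 6.55
tool_pos: [0.6507, -0.1103, 0.0835]
tcp_rot: [-0.005, -0.688, 0.726, 0.005]
wrist_force: [-1.0, -0.2, -1.1]
finger_gap: 0.295
gripper_force: 30.0
```

```bash
python3 - <<'E'
from h import *
T=tool(); print(T.round(4)); print((np.linalg.inv(T)@np.array([.656,-.111,.021,1])).round(4))
shot("wrist","w3.png")
E
```

```text
[[-5.290e-02 -9.985e-01 -1.420e-02  6.507e-01]
 [-9.986e-01  5.290e-02  1.000e-03 -1.103e-01]
 [-3.000e-04  1.430e-02 -9.999e-01  8.350e-02]
 [ 0.000e+00  0.000e+00  0.000e+00  1.000e+00]]
[ 4.00e-04 -6.20e-03  6.25e-02  1.00e+00]
```

View pics/w3.png

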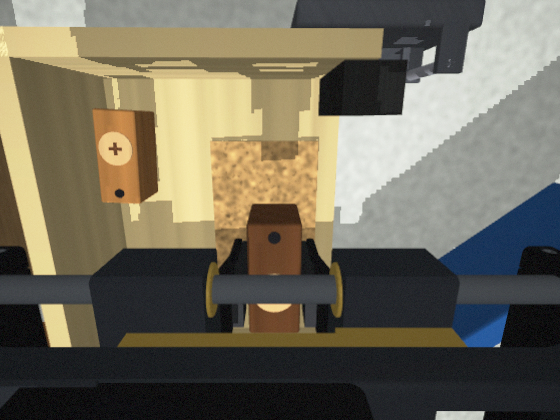

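The block is held upright over the pad: block columns 248–302, pad top edge at row 140, columns 212–318. The arm was still settling. I'll lower slowly.

>>> send_rows:
  rows:
    - [[0,0,0,0,0,0.02,-1],[0,0,0,0,0,0.02,-1],[0,0,0,0,0,0.015,-1],[0,0,0,0,0,0,-1],[0,0,0,0,0,0,-1]]

```text
clock: 7.1
tool_pos: [0.6569, -0.111, 0.0366]
tcp_rot: [0.001, -0.689, 0.725, -0.001]
wrist_force: [-0.4, 0.9, -0.5]
finger_gap: 0.293
gripper_force: 30.0
```

>>> send_rows:
  rows:
    - [[0,0,0,0,0,0.005,-1],[0,0,0,0,0,0.004,-1],[0,0,0,0,0,0.003,-1],[0,0,0,0,0,0,-1],[0,0,0,0,0,0,-1]]

```text
clock: 7.6
tool_pos: [0.6559, -0.1112, 0.023]
tcp_rot: [-0.0, -0.688, 0.725, -0.0]
wrist_force: [0.0, -0.3, -1.0]
finger_gap: 0.298
gripper_force: 30.0
```

```bash
python3 - <<'E'
from h import *
T=tool(); print(T.round(4)); print((np.linalg.inv(T)@np.array([.656,-.111,.021,1])).round(4)); print(observe()["wrist_force"])
E
```

```text
[[-5.230e-02 -9.986e-01 -1.000e-04  6.559e-01]
 [-9.986e-01  5.230e-02 -1.000e-04 -1.112e-01]
 [ 1.000e-04  1.000e-04 -1.000e+00  2.300e-02]
 [ 0.000e+00  0.000e+00  0.000e+00  1.000e+00]]
[-2.e-04 -1.e-04  2.e-03  1.e+00]
[ 0.03303449 -0.349137   -1.01446129]
```

>>> send_rows:
  rows:
    - [[0,0,0,0,0,0.001,-1],[0,0,0,0,0,0.001,-1],[0,0,0,0,0,0,-1],[0,0,0,0,0,0,-1],[0,0,0,0,0,0,-1]]

```text
clock: 8.1
tool_pos: [0.6559, -0.1111, 0.0211]
tcp_rot: [0.0, -0.688, 0.725, -0.0]
wrist_force: [0.1, 0.2, -0.5]
finger_gap: 0.295
gripper_force: 30.0
```

>>> send_rows:
  rows:
    - [[0,0,0,0,0,0,0.1],[0,0,0,0,0,0,0.1],[0,0,0,0,0,0,0.1],[0,0,0,0,0,0,0.1],[0,0,0,0,0,0,0.1]]

```text
clock: 8.6
tool_pos: [0.6559, -0.1111, 0.0211]
tcp_rot: [0.0, -0.688, 0.725, -0.0]
wrist_force: [0.4, -0.2, -0.1]
finger_gap: 0.539
gripper_force: 0.0
```

>>> send_rows:
  rows:
    - [[0,0,0,0,0,0,0.1],[0,0,0,0,0,-0.01,0.1],[0,0,0,0,0,-0.02,0.1],[0,0,0,0,0,-0.03,0.1],[0,0,0,0,0,-0.04,0.1]]

```text
clock: 9.1
tool_pos: [0.6547, -0.1111, 0.121]
tcp_rot: [-0.001, -0.688, 0.725, 0.001]
wrist_force: [0.1, 0.0, -0.3]
finger_gap: 0.551
gripper_force: 0.0
```

>>> send_rows:
  rows:
    - [[0,0,0,-0.03,0,-0.04,-1],[0,0,0,-0.04,0,-0.03,-1],[0,0,0,-0.04,0,0,-1],[0,0,0,0,0,0,-1],[0,0,0,0,0,0,-1]]

```text
clock: 9.6
tool_pos: [0.6614, -0.0004, 0.1917]
tcp_rot: [0.0, -0.689, 0.725, -0.0]
wrist_force: [0.3, -0.9, -0.2]
finger_gap: 0.18
gripper_force: 0.0
```

```bash
python3 - <<'E'
from h import *
T=tool(); print(T.round(4)); shot("wrist","w4.png")
E
```

```text
[[-5.050e-02 -9.987e-01  3.000e-04  6.614e-01]
 [-9.987e-01  5.050e-02  1.000e-04 -4.000e-04]
 [-1.000e-04 -3.000e-04 -1.000e+00  1.917e-01]
 [ 0.000e+00  0.000e+00  0.000e+00  1.000e+00]]
```

View pics/w4.png

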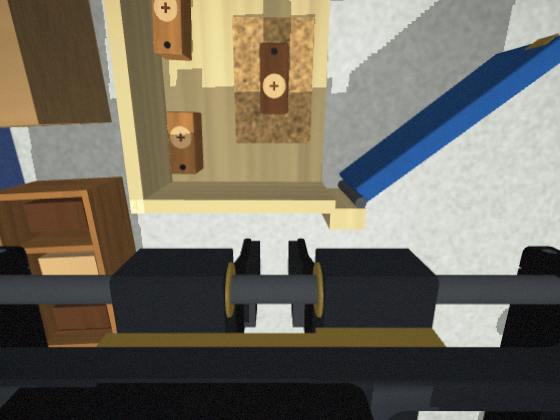

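The block sits upright on the pad and released (block columns 260–288, rows 43–114; pad columns 233–314, rows 15–142). The hinge axis top is at about (360,201). I'll compute the geometry for the push.

```bash
python3 - <<'E'
from h import *
c=shot("wrist"); T=tool(); f=lambda u,v,z:onz(c,(u,v),z)
B=np.array([f(u,v,.047) for u,v in((260,43),(288,43),(288,114),(260,114))]); P=np.array([f(u,v,.011) for u,v in((233,15),(314,15),(310,142),(236,142))])
print("block",B.mean(0),"pad",P.mean(0), B.round(3).tolist())
im=c["pixels"]; hsv=cv2.cvtColor(im,cv2.COLOR_BGR2HSV)
# bright top strip of gate
m=cv2.inRange(hsv,(100,120,110),(130,255,255)); cs,_=cv2.findContours(m,0,2); k=max(cs,key=cv2.contourArea)
r=cv2.boxPoints(cv2.minAreaRect(k)); print(r.round(1).tolist()); print([f(u,v,.086).round(4).tolist() for u,v in r])
h=f(360,201,.086); print("hinge",h)
yaw=np.radians(-3.0); X=np.array([np.cos(yaw),np.sin(yaw)]); Y=np.array([-X[1],X[0]])
for H in(h[:2],np.array([.584,-.008])):
    print("pushplate closed",H-.165*Y-.009*X, "rel pad in box axes",(H-P.mean(0)[:2])@np.c_[X,Y])
E
```

```text
block [ 0.65467093 -0.11087475  0.047     ] pad [ 0.65530463 -0.11257306  0.011     ] [[0.666, -0.142, 0.047], [0.641, -0.14, 0.047], [0.643, -0.08, 0.047], [0.669, -0.081, 0.047]]
[[353.79998779296875, 187.89999389648438], [558.7999877929688, 38.79999923706055], [570.4000244140625, 54.70000076293945], [365.29998779296875, 203.8000030517578]]
[[0.5896, -0.0147, 0.086], [0.4344, -0.1243, 0.086], [0.4231, -0.1125, 0.086], [0.579, 0.0003, 0.086]]
hinge [ 0.58378283 -0.00252691  0.086     ]
pushplate closed [ 0.56615973 -0.16682976] rel pad in box axes [-0.07718315  0.10615217]
pushplate closed [ 0.5663769  -0.17230285] rel pad in box axes [-0.07667984  0.10069795]
```

The block is within 2 mm of the pad centre. Next I'll go in front of the push plate with closed fingers, square to the gate.

>>> send_rows:
  rows:
    - [[0,0,0,0.0109,0.0403,0,-1],[0,0,0,0.0109,0.0403,0,-1],[0,0,0,0.0109,0.0403,0,-1],[0,0,0,0.0109,0.0403,0,-1],[0,0,0,0.0109,0.0403,0,-1]]

```text
clock: 10.2
tool_pos: [0.4555, -0.0468, 0.1907]
tcp_rot: [-0.001, -0.688, 0.726, 0.0]
wrist_force: [0.5, -0.6, 0.8]
finger_gap: 0.005
gripper_force: 0.0
```

>>> send_rows:
  rows:
    - [[0,0,0,0.0109,0.0403,0,-1],[0,0,8,0,0,0,-1],[0,0,8,0,0,0,-1],[0,0,8,0,0,0,-1],[0,0,8,0,0,0,-1]]

```text
clock: 10.7
tool_pos: [0.4162, -0.0551, 0.1911]
tcp_rot: [-0.0, -0.458, 0.889, -0.0]
wrist_force: [1.3, 0.6, 0.7]
finger_gap: 0.002
gripper_force: 0.0
```

>>> send_rows:
  rows:
    - [[0,0,8,0,0,0,-1],[0,0,8,0,0,0,-1],[0,0,3,0,0,0,-1],[0,0,0,0,0,0,-1],[0,0,0,0,0,0,-1]]

```text
clock: 11.2
tool_pos: [0.4165, -0.0546, 0.191]
tcp_rot: [-0.0, -0.309, 0.951, -0.0]
wrist_force: [0.0, -0.1, -0.3]
finger_gap: 0.006
gripper_force: 0.0
```

```bash
cat >> h.py <<'E'
H=np.array([.584,-.005]); YB=np.radians(-3.)
def g(th,along=.165,front=.009):
    p=YB-th; d=np.array([np.sin(p),-np.cos(p)]); x=np.array([np.cos(p),np.sin(p)]); return H+along*d-front*x
def gl(th):  # TCP in gate frame: (along, in front)
    p=YB-th; d=np.array([np.sin(p),-np.cos(p)]); x=np.array([np.cos(p),np.sin(p)]); v=tool()[:2,3]-H; return np.array([v@d,-v@x]).round(4)
E
python3 - <<'E'
from h import *
T=tool(); print(T.round(4)); print(gl(.897), observe()["finger_gap"])
c=shot("side","s5.png"); a=cv2.resize(c["pixels"][100:300,150:450],(800,533)); cv2.imwrite("pics/s5c.png",a)
E
```

```text
[[-8.091e-01 -5.876e-01 -4.000e-04  4.165e-01]
 [-5.876e-01  8.091e-01 -2.000e-04 -5.460e-02]
 [ 4.000e-04  1.000e-04 -1.000e+00  1.910e-01]
 [ 0.000e+00  0.000e+00  0.000e+00  1.000e+00]]
[0.1651 0.0572] 0.005969920007076669
```

View pics/s5c.png

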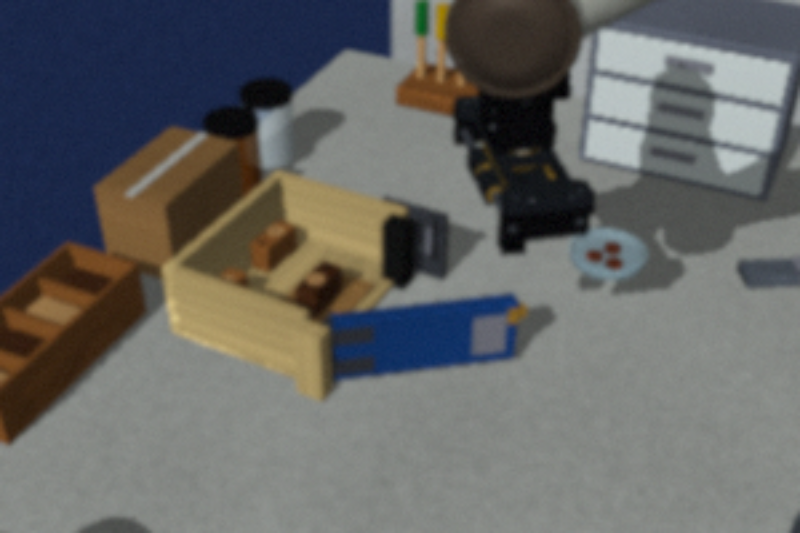

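The gate stands open with its plate facing the gripper (crop 490,335), and the block stays on the pad (crop 320,285). I'll go down and approach.

>>> send_rows:
  rows:
    - [[0,0,0,0,0,0.04,-1],[0,0,0,0,0,0.045,-1],[0,0,0,0,0,0.045,-1],[0,0,0,0,0,0.026,-1],[0,0,0,0,0,0,-1]]

```text
clock: 11.75
tool_pos: [0.4139, -0.0548, 0.0321]
tcp_rot: [-0.004, -0.309, 0.951, 0.0]
wrist_force: [0.0, 0.0, 0.2]
finger_gap: 0.003
gripper_force: 0.0
```

>>> send_rows:
  rows:
    - [[0,0,0,0,-0.01,0,-1],[0,0,0,0,-0.006,0,-1],[0,0,0,0,-0.005,0,-1],[0,0,0,0,-0.003,0,-1],[0,0,0,0,0,0,-1]]

```text
clock: 12.25
tool_pos: [0.4315, -0.0736, 0.0358]
tcp_rot: [0.001, -0.309, 0.951, -0.0]
wrist_force: [0.5, 0.0, 1.3]
finger_gap: 0.005
gripper_force: 0.0
```

>>> send_rows:
  rows:
    - [[0,0,0,0,-0.003,0,-1],[0,0,0,0,-0.003,0,-1],[0,0,0,0,-0.003,0,-1],[0,0,0,0,-0.003,0,-1],[0,0,0,0,-0.003,0,-1]]

```text
clock: 12.75
tool_pos: [0.4395, -0.0856, 0.035]
tcp_rot: [-0.0, -0.309, 0.951, 0.0]
wrist_force: [-0.1, -0.4, 1.1]
finger_gap: 0.004
gripper_force: 0.5
```

```bash
python3 - <<'E'
from h import *
T=tool(); print(T.round(4)); print(gl(.897), observe()["wrist_force"])
E
```

```text
[[-8.090e-01 -5.878e-01 -6.000e-04  4.395e-01]
 [-5.878e-01  8.090e-01 -0.000e+00 -8.560e-02]
 [ 5.000e-04  4.000e-04 -1.000e+00  3.500e-02]
 [ 0.000e+00  0.000e+00  0.000e+00  1.000e+00]]
[0.1644 0.0186] [-0.13053726 -0.36054588  1.10323747]
```

>>> send_rows:
  rows:
    - [[0,0,-4,0.0014,-0.0115,0,-1],[0,0,-4,0.0014,-0.0115,0,-1],[0,0,-4,0.0014,-0.0115,0,-1],[0,0,-4,0.0014,-0.0115,0,-1],[0,0,-4,0.0014,-0.0115,0,-1]]

```text
clock: 13.25
tool_pos: [0.4745, -0.1318, 0.0349]
tcp_rot: [-0.0, -0.471, 0.882, 0.0]
wrist_force: [-1.0, 1.5, -0.1]
finger_gap: 0.006
gripper_force: 0.7
```

```bash
python3 - <<'E'
from h import *
T=tool(); yaw=np.arctan2(-T[0,1],-T[0,1]*0-T[1,1]) ; y=np.arctan2(-T[1,1],-T[0,1]); th=YB-y; print("tool angle",th, gl(th), T[2,3], observe()["wrist_force"],observe()["gripper_force"])
c=shot("side"); w=shot("wrist")
o=np.zeros((420,800,3),np.uint8); o[:,:400]=cv2.resize(c["pixels"][150:255,240:340],(400,420)); o[:300,400:]=cv2.resize(w["pixels"],(400,300)); cv2.imwrite("pics/p6.png",o)
E
```

```text
tool angle 0.5382739852363362 [0.1663 0.0203] 0.03490927311061308 [-0.98924952  1.48035072 -0.07465858] 0.7107335748150945
```

View pics/p6.png

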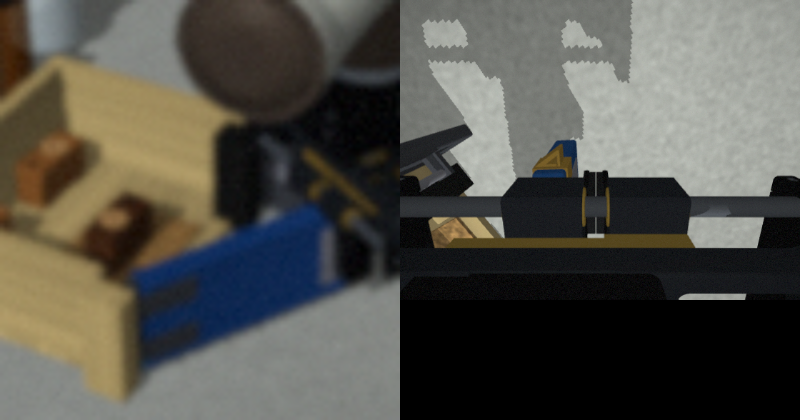

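Contact is made: push about 1.8 N, fingers on the plate, and the gate follows (around 0.54 rad). Continuing.

>>> send_rows:
  rows:
    - [[0,0,-4,0.0012,-0.0115,0,-1],[0,0,-4,0.0012,-0.0115,0,-1],[0,0,-4,0.0012,-0.0115,0,-1],[0,0,-2,0.0006,-0.006,0,-1],[0,0,-2,0.0006,-0.006,0,-1]]

```text
clock: 13.85
tool_pos: [0.5119, -0.1571, 0.0346]
tcp_rot: [-0.001, -0.588, 0.809, 0.001]
wrist_force: [-1.3, 0.4, 0.5]
finger_gap: 0.004
gripper_force: 1.0
```

```bash
cat > st.py <<'E'
from h import *
T=tool(); y=np.arctan2(-T[1,1],-T[0,1]); th=YB-y; s=observe(); print("tool angle",th.round(4), gl(th), T[:3,3].round(4), "push",(s["wrist_force"][:2]@T[:2,1]).round(2), s["wrist_force"].round(2))
E
python3 st.py
```

```text
tool angle 0.2625 [0.167  0.0214] [ 0.5119 -0.1571  0.0346] push 1.41 [-1.34  0.45  0.52]
```

>>> send_rows:
  rows:
    - [[0,0,-0.7,0.0002,-0.002,0,-1],[0,0,-0.7,0.0002,-0.002,0,-1],[0,0,-0.7,0.0002,-0.002,0,-1],[0,0,-0.7,0.0002,-0.002,0,-1],[0,0,-0.7,0.0002,-0.002,0,-1]]

```text
clock: 14.35
tool_pos: [0.5221, -0.161, 0.0349]
tcp_rot: [-0.0, -0.612, 0.79, 0.0]
wrist_force: [-1.0, -1.1, -1.3]
finger_gap: 0.007
gripper_force: 0.9
```

>>> send_rows:
  rows:
    - [[0,0,-0.5,0.0001,-0.0015,0,-1],[0,0,-0.5,0.0001,-0.0015,0,-1],[0,0,-0.5,0.0001,-0.0015,0,-1],[0,0,-0.5,0.0001,-0.0015,0,-1]]

```text
clock: 14.75
tool_pos: [0.5283, -0.1629, 0.035]
tcp_rot: [-0.0, -0.626, 0.78, 0.0]
wrist_force: [-2.2, -1.4, 0.2]
finger_gap: 0.007
gripper_force: 0.9
```

```bash
python3 st.py
```

```text
tool angle 0.1652 [0.1662 0.0203] [ 0.5283 -0.1629  0.035 ] push 1.87 [-2.23 -1.42  0.24]
```

Now 1 mm rows, three per call, reading the force.

>>> send_rows:
  rows:
    - [[0,0,-0.35,0,-0.001,0,-1],[0,0,-0.35,0,-0.001,0,-1],[0,0,-0.35,0,-0.001,0,-1]]

```text
clock: 15.05
tool_pos: [0.5312, -0.1635, 0.0351]
tcp_rot: [0.0, -0.633, 0.774, -0.0]
wrist_force: [-2.5, -2.4, 0.5]
finger_gap: 0.007
gripper_force: 1.0
```

>>> send_rows:
  rows:
    - [[0,0,-0.35,0,-0.001,0,-1],[0,0,-0.35,0,-0.001,0,-1],[0,0,-0.35,0,-0.001,0,-1]]

```text
clock: 15.35
tool_pos: [0.5342, -0.1641, 0.0351]
tcp_rot: [0.0, -0.64, 0.768, -0.0]
wrist_force: [-2.4, -1.8, 0.3]
finger_gap: 0.006
gripper_force: 1.0
```

>>> send_rows:
  rows:
    - [[0,0,-0.35,0,-0.001,0,-1],[0,0,-0.35,0,-0.001,0,-1]]

```text
clock: 15.55
tool_pos: [0.5362, -0.1645, 0.0351]
tcp_rot: [0.0, -0.645, 0.764, -0.0]
wrist_force: [-2.5, -1.0, 1.5]
finger_gap: 0.005
gripper_force: 1.0
```

>>> send_rows:
  rows:
    - [[0,0,-0.35,0,-0.001,0,-1],[0,0,-0.35,0,-0.001,0,-1]]

```text
clock: 15.75
tool_pos: [0.5376, -0.1648, 0.035]
tcp_rot: [-0.0, -0.65, 0.76, 0.0]
wrist_force: [-4.5, -0.6, 2.8]
finger_gap: 0.007
gripper_force: 2.3
```

>>> send_rows:
  rows:
    - [[0,0,-0.35,0,-0.001,0,-1],[0,0,-0.35,0,-0.001,0,-1]]

```text
clock: 15.95
tool_pos: [0.538, -0.1651, 0.035]
tcp_rot: [-0.002, -0.654, 0.756, 0.002]
wrist_force: [-7.5, -0.9, 4.4]
finger_gap: 0.004
gripper_force: 4.0
```

>>> send_rows:
  rows:
    - [[0,0,-0.35,0,-0.001,0,-1]]

```text
clock: 16.05
tool_pos: [0.5387, -0.1653, 0.035]
tcp_rot: [-0.002, -0.656, 0.754, 0.002]
wrist_force: [-8.4, -1.3, 5.4]
finger_gap: 0.004
gripper_force: 4.2
```

>>> send_rows:
  rows:
    - [[0,0,-0.35,0,-0.001,0,-1]]

```text
clock: 16.15
tool_pos: [0.5394, -0.1655, 0.035]
tcp_rot: [-0.002, -0.659, 0.752, 0.002]
wrist_force: [-8.0, -1.1, 5.7]
finger_gap: 0.006
gripper_force: 4.5
```

>>> send_rows:
  rows:
    - [[0,0,-0.35,0,-0.001,0,-1]]

```text
clock: 16.25
tool_pos: [0.5401, -0.1657, 0.035]
tcp_rot: [-0.002, -0.661, 0.75, 0.002]
wrist_force: [-8.4, -2.3, 6.6]
finger_gap: 0.002
gripper_force: 4.8
```

```bash
python3 st.py
```

```text
tool angle 0.0745 [0.165  0.0232] [ 0.5401 -0.1657  0.035 ] push 8.02 [-8.37 -2.26  6.59]
```

>>> send_rows:
  rows:
    - [[0,0,-0.35,0,-0.001,0,-1]]

```text
clock: 16.35
tool_pos: [0.5408, -0.1659, 0.035]
tcp_rot: [-0.002, -0.663, 0.749, 0.002]
wrist_force: [-9.7, -2.8, 5.6]
finger_gap: 0.006
gripper_force: 5.0
```

>>> send_rows:
  rows:
    - [[0,0,-0.35,0,-0.001,0,-1]]

```text
clock: 16.45
tool_pos: [0.5415, -0.1662, 0.035]
tcp_rot: [-0.003, -0.665, 0.747, 0.002]
wrist_force: [-10.0, -3.0, 7.3]
finger_gap: 0.006
gripper_force: 5.3
```

>>> send_rows:
  rows:
    - [[0,0,-0.35,0,-0.001,0,-1]]

```text
clock: 16.55
tool_pos: [0.5422, -0.1664, 0.035]
tcp_rot: [-0.003, -0.668, 0.745, 0.003]
wrist_force: [-10.2, -3.5, 7.4]
finger_gap: 0.006
gripper_force: 5.6
```

```bash
python3 st.py
```

```text
tool angle 0.0565 [0.165 0.024] [ 0.5422 -0.1664  0.035 ] push 9.74 [-10.18  -3.52   7.4 ]
```

>>> send_rows:
  rows:
    - [[0,0,-0.35,0,-0.001,0,-1]]

```text
clock: 16.65
tool_pos: [0.543, -0.1666, 0.035]
tcp_rot: [-0.003, -0.67, 0.743, 0.003]
wrist_force: [-10.3, -3.4, 7.3]
finger_gap: 0.007
gripper_force: 5.9
```

>>> send_rows:
  rows:
    - [[0,0,-0.35,0,-0.001,0,-1]]

```text
clock: 16.75
tool_pos: [0.5437, -0.1667, 0.035]
tcp_rot: [-0.003, -0.672, 0.741, 0.003]
wrist_force: [-12.1, -3.5, 8.4]
finger_gap: 0.004
gripper_force: 6.1
```

```bash
python3 st.py
```

```text
tool angle 0.0445 [0.1649 0.0245] [ 0.5437 -0.1667  0.035 ] push 11.71 [-12.1   -3.52   8.44]
```

>>> send_rows:
  rows:
    - [[0,0,-0.35,0,-0.001,0,-1]]

```text
clock: 16.85
tool_pos: [0.5451, -0.167, 0.035]
tcp_rot: [-0.003, -0.674, 0.738, 0.003]
wrist_force: [-7.8, -5.2, 5.2]
finger_gap: 0.005
gripper_force: 4.0
```

>>> send_rows:
  rows:
    - [[0,0,-0.3,0,-0.0008,0,-1]]

```text
clock: 16.95
tool_pos: [0.5483, -0.1668, 0.035]
tcp_rot: [-0.001, -0.676, 0.737, 0.001]
wrist_force: [-1.0, -1.5, 0.3]
finger_gap: 0.005
gripper_force: 0.8
```

```bash
python3 st.py; python3 -c "
from h import *
s=observe();print(s['ft_torque'],s['gripper_force'])
w=shot('wrist','p7.png');c=shot('side')
o=np.zeros((420,800,3),np.uint8); o[:,:400]=cv2.resize(c['pixels'][150:255,240:340],(400,420)); o[:300,400:]=cv2.resize(w['pixels'],(400,300)); cv2.imwrite('pics/p7.png',o)"
```

```text
tool angle 0.0327 [0.1642 0.0218] [ 0.5483 -0.1668  0.035 ] push 0.91 [-1.04 -1.47  0.33]
[-0.2875807   0.41686595 -0.00543015] 0.8438421960454434
```

View pics/p7.png

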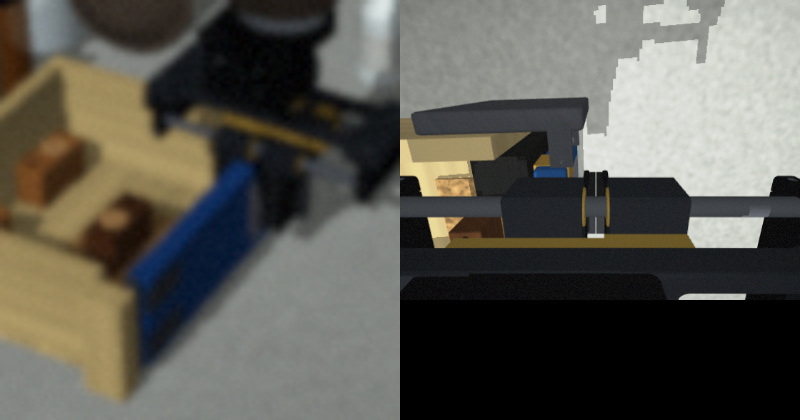

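The push dropped from 12 N to 1 N, so the tongue has snapped past the pin, and the gate shows nearly parallel to the front. One small further feel for the stop, then I'll back off and check.

>>> send_rows:
  rows:
    - [[0,0,0,0,-0.0005,0,-1]]

```text
clock: 17.15
tool_pos: [0.5505, -0.1662, 0.0351]
tcp_rot: [0.0, -0.677, 0.736, -0.0]
wrist_force: [-1.8, -1.6, 0.7]
finger_gap: 0.004
gripper_force: 1.1
```

>>> send_rows:
  rows:
    - [[0,0,0,0,-0.0005,0,-1]]

```text
clock: 17.25
tool_pos: [0.5507, -0.1663, 0.0351]
tcp_rot: [-0.0, -0.677, 0.736, 0.0]
wrist_force: [-4.0, -2.3, 3.2]
finger_gap: 0.005
gripper_force: 1.9
```

```bash
python3 st.py
```

```text
tool angle 0.0321 [0.1635 0.0196] [ 0.5507 -0.1663  0.0351] push 3.79 [-4.   -2.34  3.23]
```

The stop is felt at about 4 N. Backing off slowly.

>>> send_rows:
  rows:
    - [[0,0,0,0,0.001,0,-1],[0,0,0,0,0.002,0,-1],[0,0,0,0,0.004,0,-1],[0,0,0,0,0.01,0,-1],[0,0,0,0,0.02,0,-1]]

```text
clock: 17.75
tool_pos: [0.5145, -0.1629, 0.0351]
tcp_rot: [0.001, -0.677, 0.736, -0.001]
wrist_force: [-0.6, -0.2, 0.4]
finger_gap: 0.007
gripper_force: 0.0
```

>>> send_rows:
  rows:
    - [[0,0,0,0,0.03,0,-1],[0,0,0,0,0.04,0,-1],[0,0,0,0,0,-0.04,-1],[0,0,0,0,0,-0.05,-1],[0,0,0,0,0,-0.05,-1]]

```text
clock: 18.25
tool_pos: [0.4427, -0.1571, 0.1765]
tcp_rot: [-0.0, -0.677, 0.736, 0.0]
wrist_force: [1.6, 0.1, 0.1]
finger_gap: 0.003
gripper_force: 0.0
```

>>> send_rows:
  rows:
    - [[0,0,0,-0.03,0,-0.03,-1],[0,0,0,-0.04,0,0,-1],[0,0,0,-0.04,0,0,-1],[0,0,0,0,0,0,-1],[0,0,0,0,0,0,-1]]

```text
clock: 18.75
tool_pos: [0.4529, -0.0469, 0.2051]
tcp_rot: [0.0, -0.677, 0.736, -0.0]
wrist_force: [-0.2, -0.2, -0.0]
finger_gap: 0.005
gripper_force: 0.0
```

```bash
python3 st.py; python3 -c "
from h import *
w=shot('wrist');c=shot('side')
o=np.zeros((420,800,3),np.uint8); o[:,:400]=cv2.resize(c['pixels'][150:255,240:340],(400,420)); o[:300,400:]=cv2.resize(w['pixels'],(400,300)); cv2.imwrite('pics/p8.png',o)
for n,q in(('side',c),('wrist',w)):
    m=cv2.inRange(cv2.cvtColor(q['pixels'],cv2.COLOR_BGR2HSV),(100,120,40),(130,255,255)); cs,_=cv2.findContours(m,0,2); print(n,[cv2.minAreaRect(k) for k in cs if 80<cv2.contourArea(k)<8000])
"
```

```text
tool angle 0.0301 [0.0526 0.1272] [ 0.4529 -0.0469  0.2051] push 0.16 [-0.17 -0.2  -0.  ]
side [((290.861572265625, 210.49819946289062), (18.227325439453125, 62.42933654785156), 41.347782135009766)]
wrist [((143.31112670898438, 138.9952850341797), (225.9448699951172, 51.349769592285156), 80.99824523925781)]
```

View pics/p8.png

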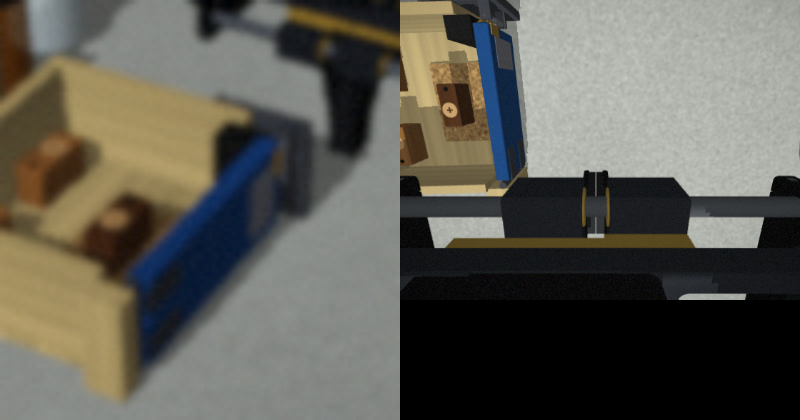

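The gate stays shut by itself, the block stands upright mid-pad with its disc up, and the gripper is clear. Handing in.

```bash
python3 -c "
from cell import job_done; print(job_done())"
```

```text
the job is handed in; nothing more can be done
None
```

The block is upright on the cork pad, about 2 mm from its centre, and released; the gate snapped shut at a measured push of about 12 N (limit 18 N) and stayed shut after I backed off, and the job is handed in at about 19 s of the 72 s (no verdict was returned).

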